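# Refit the test knob of a battery tester and hold it pressed

### The job

The orange test knob has come off the yellow battery tester. Pick it up, turn it so that the flat in its bore matches the flat of the brass D-shaped shaft, push it fully onto the shaft and go on pressing until the sprung shaft sinks and the knob's skirt meets the tester's top. Finish while still holding the knob and keeping it pressed down, and leave the other things on the bench where they are.

Things in the scene. Friction and masses are not known exactly. Their poses are not given: they have to be found in the camera images.
- knob: The loose orange knob, about 60 g, standing bore down on the bench. Origin: centre of its underside, z up. Round skirt 50 mm across, 20 mm high; on it a bar grip along x, 44 mm long, 14 mm wide (y), from 20 to 44 mm above the underside. A white stripe on the bar's top runs from the middle to the +x end: the side of the bore's flat.
- knob_bore (a point): Mouth of the knob's D-shaped blind bore, at the centre of its underside (same point and axes as knob). The bore is 16 mm deep and 15.6 mm in diameter; its flat is on the +x (white stripe) side, 4.3 mm from the axis. It goes on only when the knob's +x points the same way as the shaft's +x (about 7 degrees of play).
- shaft_tip (a point): Centre of the top of the tester's upright brass D-shaft, 21 mm above the tester's top at rest; it sinks when pressed. 14 mm in diameter, with a flat 3.5 mm from the axis; the last 3 mm taper to 0.6 of that. z up, x points from the axis to the flat, where a red mark lies on the disc at the shaft's foot. Fully on, the knob's underside is 16 mm below this point.
- shaft (a joint): How far the sprung shaft is pressed down, m: 0 at rest, about 0.005 when the skirt of the fully fitted knob meets the tester's top (the gap is 5 mm before pressing). The spring starts to give at 6 N and takes 11 N at 5 mm.
- selector (a joint): Rotation of the shaft about its upright axis relative to the tester, rad, counter-clockwise from above; at 0 the shaft's flat looks along the tester's +x. It turns stiffly (0.1 N m) and starts anywhere from -0.4 to 0.4. Its present value is already included in shaft_tip's axes.
- tester: The yellow battery tester, fixed to the bench, 180 mm (x) by 220 mm (y), flat top 70 mm above the bench; origin at the centre of its underside. The shaft stands at x = -20, y = -50 mm. A black battery pack sits fixed in a cradle along its +y side (y from 35 to 95 mm), up to 26 mm above the top.
- cap: Bystander, leave it alone: a loose round black knob with a 60 mm base, 36 mm high, origin at the centre of its underside.
- tape: Bystander, leave it alone: a roll of brown tape lying flat, 84 mm across, 48 mm high, origin at the centre of its underside.
- jar: Bystander, leave it alone: a small glass jar with a red cap, 60 mm across, 70 mm high, origin at the centre of its underside.
- cell_a: Bystander, leave it alone: an upright battery cell, black with a copper band at its upper end, 33 mm across, 59 mm high, origin at the centre of its underside.
- cell_b: Bystander, leave it alone: a second such battery cell.
- driver: Bystander, leave it alone: a blue-handled screwdriver lying flat, along its x axis.
Things that resemble listed ones, but are neither listed nor needed, are in the scene too. There is more than one size of the knob; the one meant has the size given above.

How it is judged:
On the way, in this order (a step that is already met when the one before it is completed fails the run):
1. the knob is lifted by the fingers, its underside over 50 mm above the bench and still well away from the shaft (height (world z) of knob above 0.05 m and contact force between knob and the fingers above 1 N and distance between knob and shaft_tip above 0.04 m), for 0.1 s.
2. the knob is fully on the shaft, flats matched (horizontal distance between knob and shaft_tip below 0.0025 m and z of knob in the frame of shaft_tip below -0.0145 m and angle between the x axis of knob and the x axis of shaft_tip, either way round below 0.2 rad and angle between knob's own z axis and vertical below 0.1 rad), for 0.1 s.
At the end, for the whole second after the job is handed in: Knob fully on the shaft (axes within 2.5 mm, underside over 14.5 mm below the tip, flats within 0.2 rad, upright within 0.1 rad), fingers still bearing on it (over 2 N) and the shaft kept pressed over 3.8 mm; every bystander within 30 mm of its start (all of step 2 and value of joint shaft above 0.0038 m and contact force between knob and the fingers above 2 N and distance of each of cap, tape, jar, cell_a, cell_b, driver from where it was at the start of the episode below 0.03 m); the arm keeps its last pose, push and grip.
It fails at once if a bystander was shifted or knocked over (moved over 30 mm) (distance of any of cap, tape, jar, cell_a, cell_b, driver from where it was at the start of the episode above 0.03 m or angle between any of cap, tape, jar, cell_a, cell_b's own z axis and vertical above 0.5 rad).
It also fails if it takes over 48 s, if anything falls off the work surface, if the arm or the gripper's body presses on something with over 40 N, if the wrist force passes 120 N, or if a joint passes its speed limit or range.

### The arm

A 6-joint arm with a two-finger parallel gripper is mounted at the origin on the work surface. World frame = base frame: x ahead of the robot, y to its left, z up, the work surface at z = 0. Lengths are in m, angles in rad, forces in N, time in s.
With the tool pointing down it reaches from about 0.35 to 0.85 m from the base axis. Payload 8.1 kg.
Tool frame: the origin (TCP) lies midway between the tips of the shut fingers; the grasp point (between the pads) lies 19 mm behind it (robot.grip_point_offset is the distance from the TCP to the grasp point, in m); z points along the fingers, y is the line along which they close (so a half turn about z gives the same grasp; the last joint's range is limited). The gripper opens to 93 mm and grips with 3 to 60 N. Pads are 15 mm wide; open, the fingers measure 128 mm over their backs; the gripper's body (75 mm by 188 mm) begins 65 mm behind the grasp point.
Start: joints at [1.029, 0.13, 1.488, -0, 1.523, -0.085], TCP at [0.265, 0.538, 0.219] pointing down, gripper open.
Joint ranges: [-2.96, 2.96], [-0.89, 2.26], [0.02, 2.5], [-1.34, 4.48], [0, 2.73], [-2.66, 2.66]. Speed limits (rad/s): [2.39, 2.39, 2.79, 3.14, 3.14, 3.14].

### API

Orientations are given as a rotation vector (axis times angle).
In Python, from plant import robot, read_camera, job gives the robot as it stands.
- The arm moves only by the shell command python3 -m inch 'ROWS' [FORCE]. ROWS is JSON, one flat list of numbers, 5 for each row, row after row: the shift along the world's x, y, z in mm, then the turn about the world's z in degrees, then the opening in per cent of the stroke, from 0 (shut) to 100 (fully open). In form: [dx, dy, dz, yaw, hand, dx, dy, dz, yaw, hand, ...]. A call has 1 to 10 rows; each row is the pose to reach, as a shift and turn from the pose commanded when the call began; what a row does not reach only later rows make up. A row lasts 1/12 s, in which the tool goes at most 41.7 mm and 7.16 degrees, less where a joint would pass 70% of its speed; a pose out of reach is approached as far as the arm can. A call with a gripper value outside its range is refused whole. The fingers move at their own pace and stop on an object; FORCE is the grip in N (left out, the last holds). Time passes only in rows, so rows that repeat a pose let the fingers close. It gives the time, the measured TCP pose, the force, the opening and the grip force at its end, in the units of the state.
- robot.read_state(): the state, without advancing time (a new reading comes with each control period).
- read_camera(name): name is "side" or "top"; returns a dict with "image" (420x560x3 uint8, blue, green, red), "K" (3x3 intrinsics, pixels), "D" ([k1, k2, p1, p2, k3] as OpenCV has them; the pictures are not rectified), "extrinsics" (4x4, takes a point from world to camera coordinates). Camera axes: x right, y down, z forward; pixel columns grow to the right and rows downward; lengths in m; the calibration is good to about 2 mm. A picture is of the moment at which its call begins. There is no depth.
- job.close_job(): hands the job in; it is judged then, once.
The state is a dict: "t": time; "q": joint angles; "dq": joint speeds; "joint_torque": joint torques, N m; "tool_pos": TCP position; "orientation": TCP orientation; "force": force on the tool from outside, world axes, zero at the start; "wrist_torque": the same for the moment, N m; "opening": finger opening in m; "gripper_force": force on a finger pad.
Only numpy, scipy, OpenCV 4.12 (cv2) and the standard library are available. Lean on these libraries where they do the work, as an engineer would, in place of code of your own. Each camera call takes 0.05 s, during which the arm holds its last target. There are 200 camera calls.

## Working session

There is one attempt and no reset: what is moved stays moved. The work goes in short steps, Python scripts to look and compute and a shell command to move; the robot and the scene stay as the last step left them, time stands still between calls to the robot, and variables do not carry over. Pictures are saved under pics/ and viewed, at most 10 in all, crops included, and the job is handed in when it is done.

```bash
mkdir -p pics
cat > h.py <<'E'
import numpy as np, cv2
from plant import robot, read_camera, job
def snap(n,f):
    c=read_camera(n); cv2.imwrite(f,c["image"]); np.savez(f[:-4]+".npz",**{k:np.array(c[k]) for k in("K","D","extrinsics","image")}); return c
def ray(c,uv,z):
    p=cv2.undistortPoints(np.array([[uv]],float),c["K"],c["D"])[0,0]
    T=c["extrinsics"];R,t=T[:3,:3],T[:3,3];o=-R.T@t;d=R.T@np.array([p[0],p[1],1])
    return o+d*(z-o[2])/d[2]
def proj(c,P):
    T=c["extrinsics"];return cv2.projectPoints(np.array(P,float).reshape(-1,1,3),cv2.Rodrigues(T[:3,:3])[0],T[:3,3],c["K"],c["D"])[0].reshape(-1,2)
E
python3 - <<'E'
from h import *
a=snap("top","pics/t0.png");b=snap("side","pics/s0.png")
for c in(a,b):
    T=c["extrinsics"];print((-T[:3,:3].T@T[:3,3]).round(3),c["K"][0,0])
s=robot.read_state();print(s["t"],s["tool_pos"],s["orientation"],s["opening"])
E
```

```text
[ 0.389 -0.078  1.238] 468.0544948945105
[ 0.187 -0.699  0.689] 490.14273119858314
0.1 [0.26436683 0.53803577 0.21768482] [-7.11195469e-01 -3.05951321e+00  2.53788956e-03] 0.09292057088999658
```

View pics/t0.png

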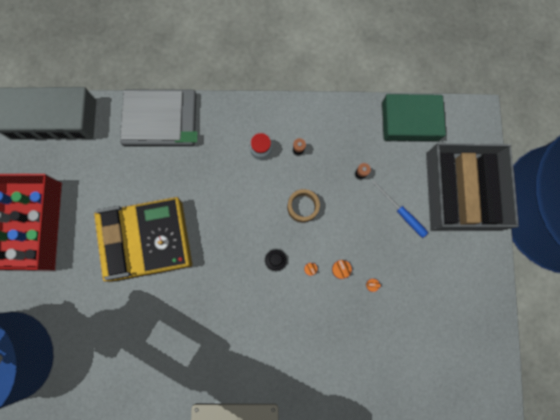

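View pics/s0.png

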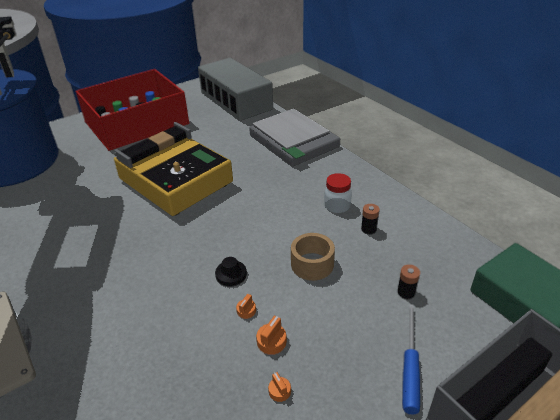

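The top view shows three orange knobs, at (311,269), (343,268) and (373,285). The one at (343,268) is about 20 px across, which fits 50 mm; the other two are about 14 px. The black cap is at (276,260) and the shaft at (162,242). Next is a close crop of the knob and shaft.

Run:
```python
from h import *
c=dict(np.load("pics/t0.npz"));im=c["image"]
f=lambda u,v,r:cv2.resize(im[v-r:v+r,u-r:u+r],(400,400),interpolation=cv2.INTER_CUBIC)
cv2.imwrite("pics/crop.png",np.hstack([f(343,268,20),f(162,242,20)]))
for z in(0,.02,.044):print("knob",ray(c,(343,268),z).round(4))
for z in(.07,.091):print("shaft",ray(c,(162,242),z).round(4))
hsv=cv2.cvtColor(im,cv2.COLOR_BGR2HSV);m=cv2.inRange(hsv,(3,120,80),(20,255,255))
n,l,st,ce=cv2.connectedComponentsWithStats(m)
for i in range(1,n):
    if st[i,4]>40:print(st[i],ce[i].round(1))
ey=ray(c,(343,268),.02);print(proj(c,[ey,ey+[.025,0,0],ey+[0,.025,0]]))
```

```text
knob [ 0.448  -0.2809  0.    ]
knob [ 0.447  -0.2777  0.02  ]
knob [ 0.4459 -0.2737  0.044 ]
shaft [0.5087 0.1828 0.07  ]
shaft [0.5065 0.1781 0.091 ]
[294 140  11  11  74] [299.  145.8]
[358 164  12  12  71] [363.  170.3]
[332 260  20  19 254] [341.6 269.4]
[305 263  12  12 108] [310.2 268.4]
[367 279  14  13 122] [372.9 284.8]
[[343.         268.        ]
 [342.78341743 258.37113881]
 [333.43196009 268.01475792]]
```

View pics/crop.png

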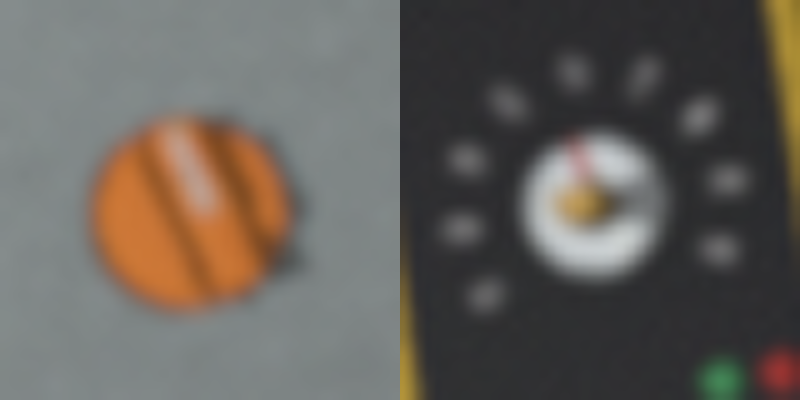

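Crop: the large knob's skirt centre is at (342,269.4). Its stripe points up and left, about 25° counter-clockwise from world x. The shaft disc is at (161.5,242.5), with its red mark about 16–20° from world x. I'll now work out both positions, checking against the side view.

Run:
```python
from h import *
a=dict(np.load("pics/t0.npz"));b=dict(np.load("pics/s0.npz"))
k=ray(a,(342,269.4),.02);s=ray(a,(161.5,242.5),.071);print(k,s)
yaw=lambda c,p,q,z:np.degrees(np.arctan2(*(ray(c,q,z)-ray(c,p,z))[[1,0]]))
print("knob yaw",yaw(a,(344,278),(337,263),.044),yaw(a,(343.8,268.5),(340.2,261),.044),"mark",yaw(a,(161.5,242.5),(159.7,237),.071))
o=[]
for c,r in((a,20),(b,32)):
  P=lambda X:np.round(proj(c,X)) 
  for ctr in(k,s):
    u,v=map(int,proj(c,[ctr])[0]);im=cv2.resize(c["image"][v-r:v+r,u-r:u+r],(400,400),interpolation=cv2.INTER_CUBIC);g=200/r
    def dr(X,col):cv2.polylines(im,[np.round((proj(c,X)-[u-r,v-r]+.5)*g).astype(int)],False,col,1)
    t=np.linspace(0,2*np.pi,50)
    circ=lambda p,R,z:np.c_[p[0]+R*np.cos(t),p[1]+R*np.sin(t),0*t+z]
    if ctr is k:
        y=np.radians(25);d=np.array([np.cos(y),np.sin(y),0]);n=np.array([-d[1],d[0],0]);p=np.array([k[0],k[1],.044])
        dr(circ(k,.025,.02),(255,0,0));dr(circ(k,.025,0),(255,255,0));dr([p+.022*d+.007*n,p+.022*d-.007*n,p-.022*d-.007*n,p-.022*d+.007*n,p+.022*d+.007*n],(0,255,0))
    else:
        y=np.radians(18);d=np.array([np.cos(y),np.sin(y),0]);p=np.array([s[0],s[1],.071])
        dr(circ(s,.007,.0705),(255,255,0));dr(circ(s,.007,.088),(255,0,255));dr([p+.007*d,p+.03*d],(0,255,0))
    o.append(im)
cv2.imwrite("pics/ov.png",cv2.resize(np.vstack([np.hstack(o[:2]),np.hstack(o[2:])]),(600,600)))
```

```text
[ 0.44339339 -0.27496764  0.02      ] [0.50734427 0.18374003 0.071     ]
knob yaw 24.214405173338033 24.788280272517703 mark 20.145954992074508
```

View pics/ov.png

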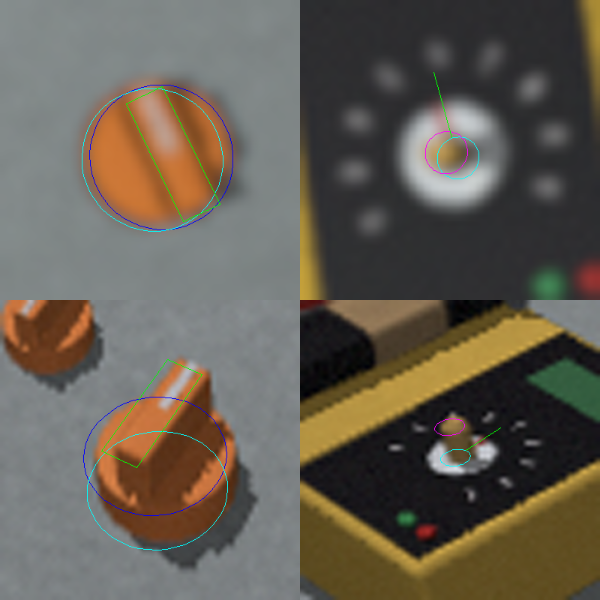

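The overlay agrees to within 1–2 px in both views. I take the knob at (0.446, -0.274) with yaw 25°, and the shaft at (0.509, 0.185) with yaw about 19°. I'll move above the knob with the tool's closing axis at -65°, which is a turn of -129°.

```bash
python3 -m inch '[30,-40,0,-7,100, 60,-80,0,-14,100, 90,-120,0,-21,100, 110,-160,0,-28,100, 130,-200,0,-35,100, 150,-240,0,-42,100, 160,-280,0,-49,100, 170,-320,0,-56,100, 182,-360,0,-63,100, 182,-400,0,-70,100]' && python3 -m inch '[0,-40,0,-7,100, 0,-80,0,-14,100, 0,-120,0,-21,100, 0,-160,0,-28,100, 0,-200,0,-35,100, 0,-240,0,-42,100, 0,-280,-20,-49,100, 0,-320,-40,-56,100, 0,-360,-60,-59,100, 0,-400,-80,-59,100]' && python3 -m inch '[0,-12,-20,0,100, 0,-12,-40,0,100, 0,-12,-40,0,100, 0,-12,-40,0,100]'
python3 - <<'E'
from h import *
from scipy.spatial.transform import Rotation as R
s=robot.read_state();print(s["tool_pos"],R.from_rotvec(s["orientation"]).as_matrix().round(3),s["q"])
E
```

```text
t: 0.93
tool_pos: [0.4431, 0.1663, 0.2183]
orientation: [2.344, 2.091, -0.0]
force: [0.6, -0.1, 0.0]
opening: 0.0931
gripper_force: 0.0
t: 1.77
tool_pos: [0.4421, -0.2226, 0.1432]
orientation: [3.069, 0.669, 0.0]
force: [0.4, 0.1, 0.5]
opening: 0.0927
gripper_force: 0.0
t: 2.1
tool_pos: [0.4414, -0.232, 0.1028]
orientation: [-3.065, -0.674, 0.004]
force: [0.7, 0.3, 0.3]
opening: 0.0926
gripper_force: 0.0
[ 0.44139263 -0.2319725   0.10276234] [[ 0.908  0.419 -0.003]
 [ 0.419 -0.908  0.002]
 [-0.002 -0.003 -1.   ]] [-5.86842142e-01 -5.32704758e-02  1.89306590e+00  1.43412273e-04
  1.30571386e+00  5.51078591e-01]
```

```bash
python3 -m inch '[3,-20,0,0,100, 5,-42,0,0,100, 5,-42,-20,0,100, 5,-42,-40,0,100, 5,-42,-55,0,100, 5,-42,-65,0,100, 5,-42,-72,0,100, 5,-42,-77,0,100, 5,-42,-77,0,100]'; python3 -c "
from h import *
a=snap('top','pics/t1.png');b=snap('side','pics/s1.png')
f=lambda c,p,r:(lambda u,v:cv2.resize(c['image'][v-r:v+r,u-r:u+r],(400,400),interpolation=cv2.INTER_CUBIC))(*map(int,proj(c,[p])[0]))
p=[.446,-.274,.03];cv2.imwrite('pics/v1.png',np.hstack([f(a,p,35),f(b,p,50)]))"
```

```text
t: 2.85
tool_pos: [0.4479, -0.2744, 0.0271]
orientation: [-3.068, -0.676, 0.0]
force: [-0.1, -0.1, 0.1]
opening: 0.0932
gripper_force: 0.0
```

View pics/v1.png

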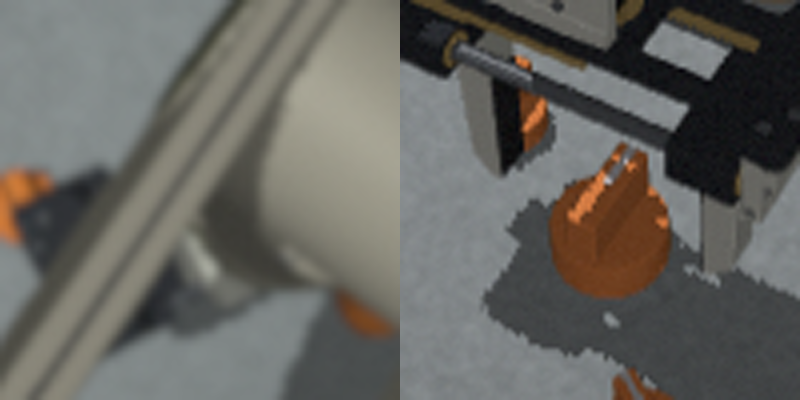

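The side view shows the open fingers either side of the big knob's bar, clear of the small knobs. I'll lower 4 mm, close and lift.

```bash
python3 -m inch '[0,0,-4,0,100, 0,0,-4,0,50, 0,0,-4,0,10, 0,0,-4,0,0, 0,0,-4,0,0, 0,0,-4,0,0, 0,0,-4,0,0, 0,0,-4,0,0, 0,0,-4,0,0, 0,0,-4,0,0]' 45 && python3 -m inch '[0,0,0,0,0, 0,0,0,0,0, 0,0,0,0,0, 0,0,0,0,0, 0,0,20,0,0, 0,0,50,0,0, 0,0,90,0,0, 0,0,130,0,0, 0,0,150,0,0, 0,0,150,0,0]'
```

```text
t: 3.78
tool_pos: [0.4477, -0.2747, 0.0231]
orientation: [-3.068, -0.675, -0.0]
force: [-0.6, -0.5, -0.2]
opening: 0.0378
gripper_force: 0.0
t: 4.62
tool_pos: [0.4507, -0.2769, 0.1799]
orientation: [3.06, 0.674, 0.011]
force: [0.6, -0.1, 0.1]
opening: 0.0135
gripper_force: 45.0
```

```bash
python3 -m inch '[5,20,0,0,0, 10,55,0,0,0, 15,95,0,0,0, 20,135,0,0,0, 28,175,0,0,0, 36,215,0,0,0, 44,255,0,-2,0, 52,295,0,-4,0, 61,335,0,-6,0, 61,375,0,-6,0]' && python3 -m inch '[0,40,0,0,0, 0,70,0,0,0, 0,84,0,0,0, 0,84,0,0,0, 0,84,-20,0,0, 0,84,-30,0,0, 0,84,-37,0,0, 0,84,-37,0,0, 0,84,-37,0,0]'; python3 -c "
from h import *
from scipy.spatial.transform import Rotation as R
a=snap('top','pics/t2.png');b=snap('side','pics/s2.png')
s=robot.read_state();print(s['tool_pos'],R.from_rotvec(s['orientation']).as_matrix()[:,0])
f=lambda c,p,r:(lambda u,v:(print(u-r,v-r),cv2.resize(c['image'][v-r:v+r,u-r:u+r],(400,400),interpolation=cv2.INTER_CUBIC))[1])(*map(int,proj(c,[p])[0]))
p=[.509,.185,.1];cv2.imwrite('pics/v2.png',np.hstack([f(a,p,40),f(b,p,40)]))"
```

```text
t: 5.45
tool_pos: [0.5089, 0.1023, 0.1721]
orientation: [3.1, 0.51, -0.001]
force: [0.9, 0.1, -0.2]
opening: 0.0134
gripper_force: 45.0
t: 6.2
tool_pos: [0.5083, 0.1834, 0.1354]
orientation: [3.099, 0.512, -0.003]
force: [-0.2, 0.1, -0.6]
opening: 0.0135
gripper_force: 45.0
[0.50920684 0.18381846 0.13677042] [9.46754687e-01 3.21954809e-01 8.14765582e-04]
118 200
133 118
```

View pics/v2.png

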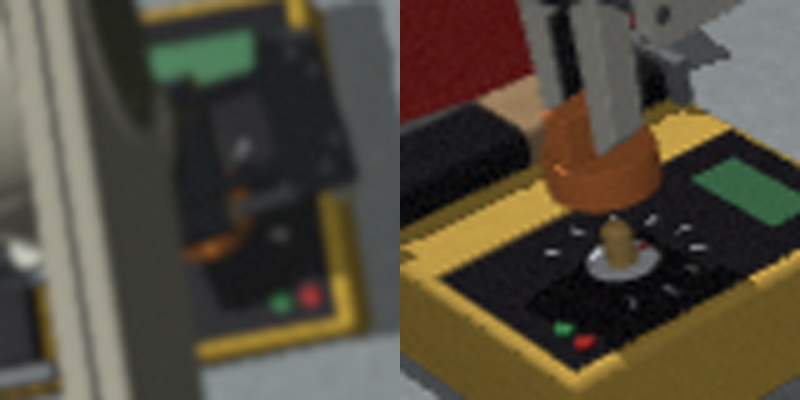

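Side crop: the knob is held upright, with its skirt centre at about (173,154), above the shaft. The shaft tip is near (176,162) and the disc centre near (177,170). I'll compute the lateral offset from this one camera.

Run:
```python
from h import *
b=dict(np.load("pics/s2.npz"));T=np.array([.5092,.1838,.1368]);t=np.linspace(0,6.283,200)
C=lambda p,r,z:proj(b,np.c_[p[0]+r*np.cos(t),p[1]+r*np.sin(t),0*t+z])
zb=T[2]-.0231
q=np.vstack([C(T,.025,zb),C(T,.025,zb+.02)])
print("knob if at TCP: u",q[:,0].min(),q[:,0].max(),"vbot",q[:,1].max())
S=np.array([.509,.185]);print("shaft est: foot",proj(b,[[*S,.071]]),"tip",proj(b,[[*S,.091]]),C(S,.0165,.071)[:,0].min(),C(S,.0165,.071)[:,0].max())
print("du,dv per 1mm x,y,z",(proj(b,[[.51,.185,.1],[.509,.186,.1],[.509,.185,.101]])-proj(b,[[.509,.185,.1]])))
im=b["image"];hsv=cv2.cvtColor(im,cv2.COLOR_BGR2HSV);m=cv2.inRange(hsv,(3,130,60),(14,255,255));m[:, :155]=0;m[:,192:]=0;m[:130]=0;m[165:]=0
for v in range(144,162,2):
    x=np.flatnonzero(m[v]);print(v,x.min() if len(x) else 0,x.max() if len(x) else 0)
for v in range(160,173,2):print(v,hsv[v,168:188].tolist() if 0 else im[v,166:188].max(1).tolist())
```

```text
knob if at TCP: u 160.0329112577768 184.82867394942434 vbot 159.78803086461983
shaft est: foot [[175.98812783 169.38293353]] tip [[174.57983076 161.92185502]] 168.51935500758367 183.43230927853813
du,dv per 1mm x,y,z [[ 0.41408776 -0.15236505]
 [-0.19897069 -0.19851884]
 [-0.07190832 -0.38137127]]
144 162 182
146 161 183
148 161 183
150 161 184
152 162 184
154 163 184
156 163 183
158 165 180
160 169 174
160 [114, 65, 47, 63, 69, 85, 88, 71, 62, 46, 33, 29, 30, 24, 30, 23, 27, 25, 29, 24, 26, 22]
162 [29, 30, 29, 27, 26, 24, 27, 26, 69, 89, 93, 81, 40, 24, 22, 26, 101, 84, 40, 28, 24, 24]
164 [27, 73, 118, 85, 40, 31, 25, 88, 105, 115, 116, 106, 97, 55, 24, 12, 22, 28, 26, 24, 26, 30]
166 [24, 27, 28, 29, 27, 26, 27, 53, 90, 101, 98, 98, 91, 83, 85, 74, 38, 14, 17, 26, 24, 28]
168 [28, 31, 31, 26, 25, 108, 197, 125, 92, 97, 102, 99, 94, 83, 89, 104, 111, 110, 71, 25, 12, 12]
170 [25, 26, 30, 14, 77, 104, 109, 108, 101, 96, 101, 101, 97, 88, 95, 106, 109, 108, 52, 20, 10, 10]
172 [28, 16, 12, 13, 35, 102, 108, 109, 109, 110, 111, 109, 111, 111, 112, 111, 73, 26, 9, 9, 14, 19]
```

The knob sits where the TCP says, and both cameras (after correcting the top view's bias) put the shaft at (0.511, 0.184) with yaw about 20°. I'll correct by 2 mm and 1°, then descend partway.

```bash
python3 -m inch '[2,0,0,1,0, 2,0,-8,1,0, 2,0,-14,1,0, 2,0,-18,1,0, 2,0,-21,1,0, 2,0,-24,1,0, 2,0,-27,1,0, 2,0,-27,1,0, 2,0,-27,1,0]'
```

```text
t: 7.05
tool_pos: [0.5106, 0.1844, 0.1089]
orientation: [-3.095, -0.541, 0.0]
force: [-0.2, 1.0, -0.2]
opening: 0.0135
gripper_force: 45.0
```

```bash
python3 -m inch '[0,0,-3,0,0, 0,0,-6,0,0, 0,0,-8,0,0, 0,0,-10,0,0, 0,0,-10,0,0, 0,0,-10,0,0]'
```

```text
t: 7.55
tool_pos: [0.5106, 0.1844, 0.0989]
orientation: [-3.094, -0.541, 0.0]
force: [1.1, 2.3, -2.0]
opening: 0.0139
gripper_force: 45.0
```

```bash
python3 -m inch '[0,0,-1,0,0, 0,0,-2,0,0, 0,0,-3,0,0, 0,0,-4,0,0, 0,0,-5,0,0, 0,0,-5.5,0,0, 0,0,-5.5,0,0]' 60
```

```text
t: 8.13
tool_pos: [0.511, 0.1844, 0.0946]
orientation: [-3.095, -0.541, -0.001]
force: [-3.5, 0.5, 8.0]
opening: 0.0136
gripper_force: 60.0
```

```bash
python3 -m inch '[0,0,-1,0,0, 0,0,-2,0,0, 0,0,-2,0,0, 0,0,-2,0,0]'; python3 -m inch '[0,0,-1,0,0, 0,0,-1,0,0, 0,0,-1,0,0]'
```

```text
t: 8.47
tool_pos: [0.5111, 0.1845, 0.0931]
orientation: [-3.094, -0.541, -0.001]
force: [-5.1, 0.7, 11.4]
opening: 0.0136
gripper_force: 60.0
t: 8.72
tool_pos: [0.5111, 0.1845, 0.093]
orientation: [-3.095, -0.541, -0.002]
force: [-9.4, -0.5, 18.3]
opening: 0.0134
gripper_force: 60.0
```

The force rises to 18 N with z stalled at 0.093, so the skirt has met the top. I'll ease the sideways load and look once.

```bash
python3 -m inch '[-0.5,0,0,0,0, -0.5,0,0,0,0, -0.5,0,0,0,0, -0.5,0,0,0,0]'; python3 -c "
from h import *
b=snap('side','pics/s3.png');s=robot.read_state();print(s['tool_pos'],s['force'],s['t'])
u,v=map(int,proj(b,[[.509,.185,.1]])[0]);cv2.imwrite('pics/v3.png',cv2.resize(b['image'][v-40:v+40,u-40:u+40],(480,480),interpolation=cv2.INTER_CUBIC))"
```

```text
t: 9.05
tool_pos: [0.5111, 0.1845, 0.093]
orientation: [-3.095, -0.541, -0.003]
force: [-6.2, -0.3, 16.0]
opening: 0.0135
gripper_force: 60.0
[0.51104395 0.18448118 0.09302797] [-7.09325757 -0.12164652 15.69134884] 9.1
```

View pics/v3.png

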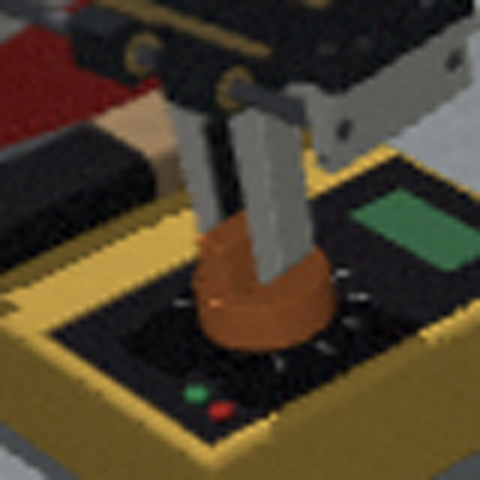

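The picture shows the knob upright with its skirt flush on the tester top, still gripped and pressed at about 16 N. I'm handing the job in.

```bash
python3 -c "
from plant import job
print(job.close_job())"
```

```text
the job is handed in; nothing more can be done
None
```

The knob is fully on the D-shaft with the flats matched, its skirt is on the tester's top, and it was still gripped (60 N) and pressed (about 16 N) at hand-in at about 9.1 s; no verdict was returned, and I took no final picture of the bystanders.

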